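Third hand for the key rail

TASK

I am about to screw the rest of the hooks into the key rail, so be my third hand: one bench dog still stands up in the board in the rail's way, so knock it down flush with the eight-sided brass mallet, and lay the mallet back down on the bench beside the board. Then bring the rail up flat and square to the aluminium fence, roughly at its middle, and press it against the fence with a steady push of about 12 newtons (6 to 18 is fine), and finish like that, still pressing: do not let go. Leave the other tools and the trays where they lie.

Things in the scene. Friction and masses are not known exactly. Their poses are not given: they have to be found in the camera images.
- board: Plywood bench board, 280 (its x) by 300 (its y) by 40 mm thick, screwed to the steel bench top. Origin at the centre of its underside, z up; its top face is 40 mm above the bench. The fence runs along its +x side (away from the robot). Dark round spots are its other, empty dog holes. Its position and yaw vary.
- fence: Aluminium fence fixed on the board: 300 mm long (its y), 25 mm deep, 22 mm tall above the board. Axes parallel to the board's. Origin: middle of the lower edge of its flat working face, 115 mm from the board's centre along +x, at the height of the board's top. The face looks to -x; the fence's metal is on the +x side. Rigid.
- dog_bush: Dark steel bush, 26 mm across, flush in the board's top: holds the one bench dog that still stands up. Origin on the hole's axis at the board's top face, 40 mm from the fence's face. It is one of three holes along the fence: at its middle or 96 mm to either side. Two like dogs, already down, fill the other two.
- dog (a joint): How far (m) the standing dog is pushed down: at 0 its top stands 22 mm above the board, at 0.022 it is flush and at 0.0225 it stops, 0.5 mm below. It starts between 0 and 0.006. Its side spring grips it in the hole: it stays at any height, takes about 9 N to move and does not spring back.
- dog_top (a point): Centre of the flat top of the standing dog, a plain steel round peg of 20 mm diameter with a bevelled rim.
- rail: The key rail: dark hardwood strip 240 (its y) x 60 (its x) x 18 mm thick, 0.2 kg, a brass cup hook (18 mm tall) near each end, three pilot holes between. Origin: centre of its underside, z up; its +x long edge faces the fence. Lies loose on the board, centre 135-155 mm short of the fence's face, up to 0.18 rad askew. Sliding takes 1-3 N. Pressed home, its centre is 30 mm from the face.
- mallet: Mallet on the bench. Head: solid eight-sided brass bar, 42 mm across flats, 40 mm long, lying on one flat, which is its striking face. Straight ash handle, 22 mm thick, runs along the mallet's -x from 20 to 135 mm from the head's centre, level, axis 21 mm above the bench. Origin under the head's centre on the underside, z up. 0.55 kg, mostly head. Lies left or right of the board.
- mallet_head (a point): Centre of the mallet's head (on the axis, 21 mm above the mallet's underside).
- mallet_grip (a point): A good place to grip the mallet: on the handle's axis, 45 mm from the head's centre.
- tack_hammer: Bystander: tack hammer with a small brass head, 255 mm long, thin ash handle, lying on its side. Origin on the bench under the middle of the handle.
- file: Bystander: flat steel file with an ash handle, 315 mm long, beyond the fence.
- pliers: Bystander: red-handled pliers, 180 mm long.
- bowl: Bystander: tin bowl of split key rings, 116 mm wide, 38 mm tall.
- screwdriver: Bystander: wooden-handled screwdriver, 200 mm long.
- hook_tray: Bystander: small wooden tray of brass cup hooks, 75 by 120 by 22 mm, beyond the fence.
There are look-alikes about, which are no part of the job. There is more than one size of the mallet; the job needs the smaller. There is more than one size of the rail; the job needs the larger.

How it is judged:
By the outcome, as a careful person would: the job done as asked, in the order asked, and still so for the second after the job is handed in, while the arm keeps its last pose, push and grip.
It also fails if it takes over 56 s, if anything falls off the work surface, if the arm or the gripper's body presses on something with over 40 N, if the wrist force passes 120 N, or if a joint passes its speed limit or range.

ROBOT

A 6-joint arm with a two-finger parallel gripper is mounted at the origin on the work surface. World frame = base frame: x ahead of the robot, y to its left, z up, the work surface at z = 0. Lengths are in mm, angles in rad, forces in N, time in s.
With the tool pointing down it reaches from about 275 to 875 mm from the base axis. Payload 12.5 kg.
Tool frame: the origin (TCP) lies on the front face of the gripper's body, between the roots of the fingers; the fingertips stand 73 mm ahead of it and the grasp point (between the pads) lies 54 mm ahead of it; x points along the fingers, y is the direction in which the jaws open and shut, and the axes are right-handed (so a half turn about x gives the same grasp; the last joint's range is limited). The gripper opens to 85 mm and grips with 20 to 120 N. Pads are 22 mm wide; open, the fingers measure 114 mm over their backs; the gripper's body (76 mm by 85 mm) begins 54 mm behind the grasp point. The pads swing forward as they close: fully open they stand 13 mm farther back than shut.
Start: joints at [-1.425, 0.351, 1.652, -0, 1.139, -0.085], TCP at [125.837, -535.397, 303.89] pointing down, gripper open.
Joint ranges: [-2.75, 2.75], [-0.79, 2.1], [0.01, 2.65], [-1.57, 4.71], [0.07, 3.14], [-2.87, 2.87]. Speed limits (rad/s): [2.22, 2.22, 2.79, 3.14, 3.14, 3.14].

INTERFACE

Orientations are given as a 3x3 rotation matrix whose columns are the frame's x, y, z axes.
In Python, from plant import sense, get_image, calibration, sign_off gives the robot as it stands.
- The arm moves only by the tool servo_tool, never from a script. Its argument "motion" is a list of rows, each an object with "offset": the shift along the tool's x, y, z normalised to -1 to 1, where 1 is 3 cm, a list of three; "delta_rot": the turn, a rotation vector about the tool's x, y, z normalised to -1 to 1, where 1 is 120 degrees, a list of three. A call has 1 to 8 rows; each row shifts and turns the commanded pose from where the row before left it, along the tool's axes as they then stand; what a row does not reach is not made up. A row lasts 1/12 s, in which the tool goes at most 41.7 mm and 7.16 degrees, less where a joint would pass 70% of its speed; a pose out of reach is approached as far as the arm can. A call with a number of a shift or a turn outside -1 to 1 is refused whole. A call with a gripper value outside its range is refused whole. "fingers" is the closure, from 0 (fully open) to 1 (shut), set as the call begins (left out, the last holds). The fingers move at their own pace and stop on an object; the grip force is fixed at half the most. Time passes only in rows, so rows that do not move let the fingers close. It gives the time, the measured TCP pose, the force and the opening at its end, in the units of the state.
- sense(): the state, without advancing time (a new reading comes with each control period).
- get_image(name): name is "scene" or "top"; returns (picture, depth): 400x640x3 uint8, red, green, blue; 400x640 float32, mm along the optical axis (not along the pixel's ray), 0 where there is no reading.
- calibration(name): a dict with "fx", "fy", "cx", "cy" (pixels), "R" (3x3) and "t" (3): a world point X has camera coordinates R X + t. Camera axes: x right, y down, z forward; pixel columns grow to the right and rows downward; lengths in mm; the calibration is good to about 2 mm. A picture is of the moment at which its call begins. calibration takes no time and is no camera call.
- sign_off(): hands the job in, once; it reports no verdict.
The state is a dict: "t": time; "q": joint angles; "qvel": joint speeds; "joint_torque": joint torques, N m; "eef_pos": TCP position; "ee_rot": TCP orientation; "ft_force": force on the tool from outside, world axes, zero at the start; "ft_torque": the same for the moment, N m; "grip_width": opening from 0.0 (shut) to 1.0 (fully open).
Only numpy, scipy, OpenCV 4.12 (cv2) and the standard library are available. Lean on these libraries where they do the work, as an engineer would, in place of code of your own. Each camera call takes 0.05 s, during which the arm holds its last target.

## Working session

There is one attempt and no reset: what is moved stays moved. The work goes in short steps, Python scripts to look and compute and a tool call to move; the robot and the scene stay as the last step left them, time stands still between calls to the robot, and variables do not carry over. Pictures are saved under pics/ and viewed, and the job is handed in when it is done.

Besides the shell and the picture viewer there is one more tool, called after ">>>" by a JSON object that holds its "fn" and its "kwargs". servo_tool: Moves the arm, as the interface text tells. Its arguments: {"type":"object","properties":{"motion":{"type":"array"},"fingers":{"type":"number"}},"required":["motion"]}

```bash
ls; mkdir -p pics; cat > h.py <<'E'
import numpy as np, cv2
from plant import sense, get_image, calibration, sign_off
def snap(n,f):
    p,d=get_image(n); cv2.imwrite('pics/%s.png'%f,cv2.cvtColor(p,cv2.COLOR_RGB2BGR)); np.savez('pics/%s.npz'%f,p=p,d=d); return p,d
def world(n,d,u,v):
    c=calibration(n);R=np.array(c['R']);t=np.array(c['t'])
    u=np.asarray(u,float);v=np.asarray(v,float);z=d[v.astype(int),u.astype(int)]
    X=np.stack([(u-c['cx'])/c['fx']*z,(v-c['cy'])/c['fy']*z,z],-1)
    return (X-t)@R
def cloud(n,d):
    v,u=np.mgrid[0:d.shape[0],0:d.shape[1]]
    return world(n,d,u.ravel(),v.ravel()).reshape(d.shape+(3,))
def proj(n,X):
    c=calibration(n);Y=np.asarray(X)@np.array(c['R']).T+np.array(c['t'])
    return np.stack([Y[...,0]/Y[...,2]*c['fx']+c['cx'],Y[...,1]/Y[...,2]*c['fy']+c['cy']],-1)
E
python3 - <<'E'
from h import *
np.set_printoptions(precision=3,suppress=True)
s=sense();print(s)
for n in('scene','top'):
    snap(n,n+'0');c=calibration(n);print(c)
E
```

```text
pics
{'t': 0.0, 'q': array([-1.425,  0.351,  1.652,  0.   ,  1.139, -0.085]), 'qvel': array([ 0.002, -0.   , -0.   , -0.   , -0.   , -0.   ]), 'joint_torque': array([ -0.001, -50.61 , -29.141,  -0.   ,   0.005,  -0.   ]), 'eef_pos': array([ 125.827, -535.157,  303.352]), 'ee_rot': array([[-0.   ,  0.229, -0.973],
       [ 0.001, -0.973, -0.229],
       [-1.   , -0.001, -0.   ]]), 'ft_force': array([-0.118, -0.527, -0.311]), 'ft_torque': array([ 0.023, -0.037, -0.047]), 'grip_width': 0.9979444509733317}
{'fx': 387.4740484690614, 'fy': 387.4740484690614, 'cx': 319.74858172353726, 'cy': 197.21692402431353, 'R': array([[-0.468,  0.883, -0.02 ],
       [ 0.601,  0.302, -0.74 ],
       [-0.648, -0.359, -0.672]]), 't': array([ 261.124, -262.138, 1404.448])}
{'fx': 381.7339693287119, 'fy': 381.7339693287119, 'cx': 323.5661995359138, 'cy': 198.49646592541535, 'R': array([[ 0.015, -1.   , -0.02 ],
       [-0.998, -0.014, -0.058],
       [ 0.058,  0.021, -0.998]]), 't': array([   1.737,  499.405, 1246.42 ])}
```

View pics/scene0.png

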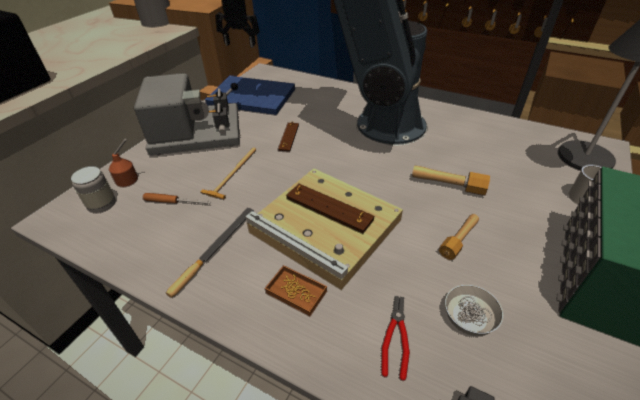

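View pics/top0.png

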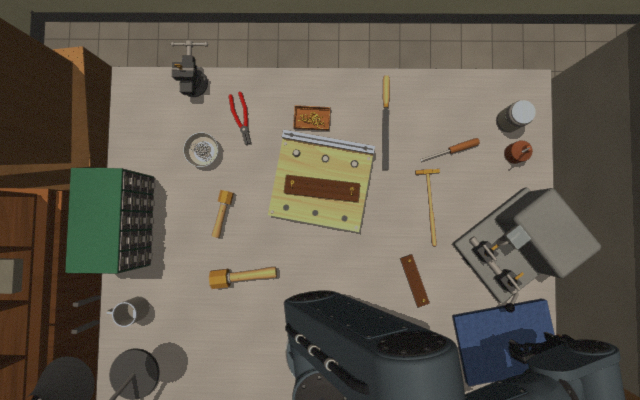

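The top view shows the board around (323,182), with the standing dog probably its left one at (296,153). The smaller mallet is near (222,213) with its head at (226,197), and the larger mallet is at (240,277). The long rail lies on the board at (322,188). Next I'll measure these from depth.

```bash
python3 - <<'E'
from h import *
np.set_printoptions(precision=1,suppress=True,linewidth=150)
P=np.load('pics/top0.npz');d=P['d'];p=P['p'];C=cloud('top',d)
print('bench z',C[150:260:30,140:180:20,2].ravel(), C[200,250,2])
def show(name,u0,u1,v0,v1,zl,zh):
    s=C[v0:v1,u0:u1].reshape(-1,3);m=(s[:,2]>zl)&(s[:,2]<zh);q=s[m]
    r=cv2.minAreaRect(q[:,:2].astype(np.float32)); c,ev,_=0,0,0
    print(name,m.sum(),'mean',q.mean(0),'zpct',np.percentile(q[:,2],[5,50,95]),'rect',np.array(r[0]),np.array(r[1]),r[2],'\n',cv2.boxPoints(r).tolist()); return q
q=show('board',262,382,122,240,34,80)
q=show('fence',275,382,125,160,57,70)
q=show('rail',280,364,170,208,54,64)
q=show('mallet',205,242,182,245,10,80)
q=show('big',205,285,262,292,10,80)
c=p[120:240,262:382];cv2.imwrite('pics/c1.png',cv2.cvtColor(cv2.resize(c,None,fx=5,fy=5,interpolation=cv2.INTER_CUBIC),cv2.COLOR_RGB2BGR))
S=np.load('pics/scene0.npz')['p'];c=S[165:285,235:485];cv2.imwrite('pics/c2.png',cv2.cvtColor(cv2.resize(c,None,fx=3.2,fy=3.2,interpolation=cv2.INTER_CUBIC),cv2.COLOR_RGB2BGR))
E
```

```text
bench z [ -0.4   0.8 119.2   0.5  84.1  -0.7  82.3   2.5] -1.1326050982695126
board 8001 mean [556.5  18.2  45.4] zpct [36.5 41.2 62.3] rect [555.8  18.9] [300.6 280. ] 80.31143951416016 
 [[392.4416198730469, -105.73323059082031], [668.4817504882812, -152.8609161376953], [719.0751953125, 143.47923278808594], [443.03509521484375, 190.60691833496094]]
fence 734 mean [680.   -3.4  62.1] zpct [58.1 62.1 66.4] rect [658.5   1. ] [299.   71.4] 80.3345718383789 
 [[598.2489013671875, -140.3826904296875], [668.6146240234375, -152.36685180664062], [718.8212890625, 142.42498779296875], [648.45556640625, 154.40914916992188]]
rail 1314 mean [531.4  15.6  58.3] zpct [54.9 58.3 61.9] rect [531.5  16. ] [239.7  60.1] 84.02446746826172 
 [[489.10113525390625, -100.0681381225586], [548.9071044921875, -106.32817840576172], [573.8572387695312, 132.035888671875], [514.05126953125, 138.29592895507812]]
mallet 432 mean [453.2 341.3  32.5] zpct [21.7 32.3 43.5] rect [444.2 345. ] [ 43.5 155. ] 77.77937316894531 
 [[363.84130859375, 340.140869140625], [515.326904296875, 307.3314208984375], [524.524658203125, 349.79876708984375], [373.0390625, 382.60821533203125]]
big 847 mean [244.9 277.9  44.5] zpct [30.5 43.7 58.3] rect [244.5 264.4] [ 57.7 211.6] 7.319876194000244 
 [[202.4183807373047, 365.6418151855469], [229.37655639648438, 155.7779998779297], [286.56256103515625, 163.12387084960938], [259.6043701171875, 372.9876708984375]]
```

View pics/c1.png

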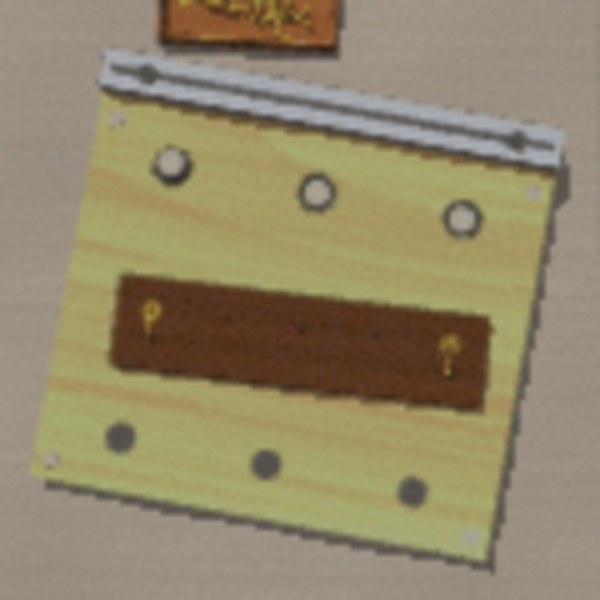

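View pics/c2.png

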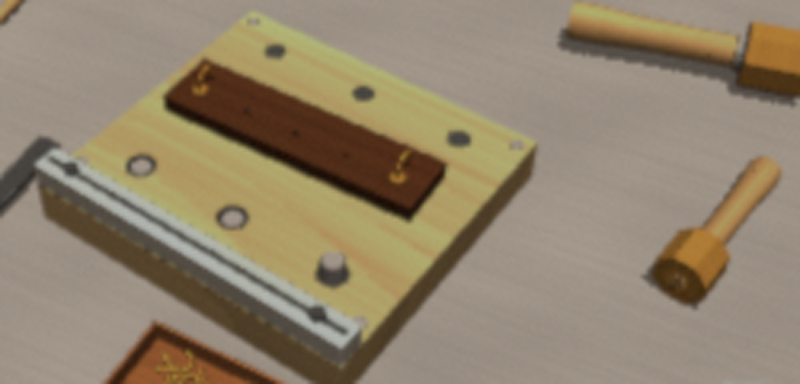

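The scene crop confirms the standing dog is the +y one, at crop pixel (332,262), and the other two are flush. The small mallet's head is at (690,262) in the crop. I'll cross-check the positions with the second camera.

```bash
cat >> h.py <<'E'
B=np.array([555.8,18.9]);byaw=-0.1692
def bw(bx,by):
    c,s=np.cos(byaw),np.sin(byaw);return B+np.array([c*bx-s*by,s*bx+c*by])
def wb(p):
    c,s=np.cos(byaw),np.sin(byaw);e=np.asarray(p)-B;return np.array([c*e[0]+s*e[1],-s*e[0]+c*e[1]])
def plan(p0,yaw0,p1,yaw1,mm=35,deg=6,n=None):
    """tool-down move; yaw = direction (deg) of tool y. prints equal rows in tool axes"""
    p0=np.array(p0,float);p1=np.array(p1,float);dy=yaw1-yaw0
    n=n or int(max(1,np.ceil(np.linalg.norm(p1-p0)/mm),np.ceil(abs(dy)/deg)))
    w=(p1-p0)/n;out=[]
    for i in range(n):
        a=np.radians(yaw0+dy*i/n);y=np.array([np.cos(a),np.sin(a),0]);x=np.array([0,0,-1.]);z=np.cross(x,y)
        out.append([round(float(w@k)/30,3) for k in(x,y,z)])
    print(n,'rows, rot',round(-dy/n/120,4))
    for i in range(0,n,8):
        print(' | '.join(str(o) for o in out[i:i+8]))
def st():
    s=sense();R=np.array(s['ee_rot']);print('t %.2f'%s['t'],'p',np.round(s['eef_pos'],1),'yaw %.2f'%np.degrees(np.arctan2(R[1,1],R[0,1])),'tilt',np.round(R[:2,0],4),'yz %.4f'%R[2,1],'F',np.round(s['ft_force'],1),'T',np.round(s['ft_torque'],2),'g %.3f'%s['grip_width']);return s
E
python3 - <<'E'
from h import *
np.set_printoptions(precision=1,suppress=True,linewidth=150)
for n in('top','scene'):
    P=np.load('pics/%s0.npz'%n);d=P['d'];C=cloud(n,d).reshape(-1,3);C=C[d.ravel()>0]
    def near(c,r,zl,zh):
        return C[(np.linalg.norm(C[:,:2]-c,axis=1)<r)&(C[:,2]>zl)&(C[:,2]<zh)]
    q=near([440,345],110,8,60);r=cv2.minAreaRect(q[:,:2].astype(np.float32));print(n,'mallet',np.array(r[0]),np.array(r[1]),r[2])
    h=near([500,333],35,30,60);print(' head top pts',len(h),h.mean(0),h[:,2].max(), np.percentile(h[:,2],90))
    k=near([420,350],35,24,60);print(' handle',k.mean(0),np.percentile(k[:,2],95))
    D=near(bw(75,96),16,50,70);print(' dog top',bw(75,96),len(D),D.mean(0),np.median(D[:,2]))
    b=near(B,210,34,44);r=cv2.minAreaRect(b[:,:2].astype(np.float32));print(' board',np.array(r[0]),np.array(r[1]),r[2])
    b=near([531,16],140,54,61);b=b[wb(b[:,:2].T.T[0])[0]>-999];
    bb=np.array([wb(x) for x in b[:,:2]]);b=b[(bb[:,0]<50)];r=cv2.minAreaRect(b[:,:2].astype(np.float32));print(' rail',np.array(r[0]),np.array(r[1]),r[2])
    f=near(bw(127,0),155,58,66);print(' fence mean',f.mean(0),len(f), bw(127.5,0))
plan([125.8,-535.2,303],-76.8,[430,-100,303],0,)
plan([430,-100,303],0,[456,342,150],77.8)
E
```

```text
top mallet [459.6 339.1] [126.3 159.7] 38.93794631958008
 head top pts 167 [496.4 332.   38.3] 48.27721652573273 44.2465739633435
 handle [418.8 350.6  30.2] 35.48761555105817
 dog top [645.9 100.9] 30 [644.6 100.5  55.6] 55.745596078124095
 board [543.7  20.9] [300.6 255.6] 80.31143951416016Traceback (most recent call last):
  File "<stdin>", line 13, in <module>
  File "h.py", line 20, in wb
    c,s=np.cos(byaw),np.sin(byaw);e=np.asarray(p)-B;return np.array([c*e[0]+s*e[1],-s*e[0]+c*e[1]])
                                    ~~~~~~~~~~~~~^~
ValueError: operands could not be broadcast together with shapes (2,3) (2,)
```

```bash
python3 - <<'E'
from h import *
np.set_printoptions(precision=1,suppress=True,linewidth=150)
for n in('top','scene'):
    P=np.load('pics/%s0.npz'%n);d=P['d'];C=cloud(n,d).reshape(-1,3);C=C[d.ravel()>0]
    def near(c,r,zl,zh):
        return C[(np.linalg.norm(C[:,:2]-c,axis=1)<r)&(C[:,2]>zl)&(C[:,2]<zh)]
    q=near([440,345],95,8,60);q=q[q[:,1]>295];r=cv2.minAreaRect(q[:,:2].astype(np.float32));print(n,'mallet',np.array(r[0]),np.array(r[1]),r[2])
    h=near([500,333],35,36,60);print(' head top pts',len(h),h.mean(0), np.percentile(h[:,2],90))
    k=near([420,350],35,24,60);print(' handle',k.mean(0),np.percentile(k[:,2],95))
    D=near(bw(75,96),16,50,70);print(' dog top',bw(75,96),len(D),D.mean(0),np.median(D[:,2]))
    b=near(B,215,34,66);r=cv2.minAreaRect(b[:,:2].astype(np.float32));print(' board',np.array(r[0]),np.array(r[1]),r[2])
    b=near([531,16],140,54,62);bb=np.array([wb(x) for x in b[:,:2]]);b=b[(bb[:,0]<40)];r=cv2.minAreaRect(b[:,:2].astype(np.float32));print(' rail',np.array(r[0]),np.array(r[1]),r[2])
    f=near(bw(127,0),155,58,66);f=f[np.array([wb(x)[0] for x in f[:,:2]])>105];print(' fence mean',f.mean(0),len(f), bw(127.5,0))
    X=C[(C[:,2]>-8)&(C[:,2]<8)];print(' bench med',np.median(X[:,2]))
plan([125.8,-535.2,303],-76.8,[430,-100,303],0,)
plan([430,-100,303],0,[456,342,150],77.8)
E
```

```text
top mallet [444.2 345. ] [ 43.5 155. ] 77.77937316894531
 head top pts 108 [499.3 332.5  41. ] 45.39890304519947
 handle [418.8 350.6  30.2] 35.48761555105817
 dog top [645.9 100.9] 30 [644.6 100.5  55.6] 55.745596078124095
 board [555.8  18.9] [300.6 280. ] 80.31143951416016
 rail [531.5  16. ] [239.7  60.1] 84.02446746826172
 fence mean [680.2  -5.2  62. ] 649 [681.5  -2.6]
 bench med -0.13086857292152315
scene mallet [446.5 342.9] [ 42.6 158.1] 78.3399429321289
 head top pts 172 [503.6 331.7  40.3] 42.66868202025437
 handle [419.5 351.3  30.1] 33.797108186786495
 dog top [645.9 100.9] 47 [649.3  99.7  55.2] 55.18469665473931
 board [557.3  16.2] [302.2 283.7] 80.42134857177734
 rail [533.6  13.8] [240.2  63.2] 84.34569549560547
 fence mean [686.2   6.8  61.4] 1060 [681.5  -2.6]
 bench med -0.4378647150507659
16 rows, rot -0.04
[0.0, -0.738, -0.824] | [0.0, -0.666, -0.883] | [0.0, -0.59, -0.936] | [0.0, -0.51, -0.982] | [0.0, -0.426, -1.021] | [0.0, -0.339, -1.053] | [0.0, -0.25, -1.078] | [0.0, -0.159, -1.095]
[0.0, -0.067, -1.104] | [0.0, 0.026, -1.106] | [0.0, 0.119, -1.1] | [0.0, 0.21, -1.086] | [0.0, 0.3, -1.065] | [0.0, 0.388, -1.036] | [0.0, 0.474, -1.0] | [0.0, 0.556, -0.957]
14 rows, rot -0.0463
[0.364, 0.062, -1.052] | [0.364, 0.164, -1.041] | [0.364, 0.264, -1.021] | [0.364, 0.361, -0.99] | [0.364, 0.455, -0.951] | [0.364, 0.545, -0.902] | [0.364, 0.63, -0.845] | [0.364, 0.709, -0.78]
[0.364, 0.781, -0.708] | [0.364, 0.846, -0.629] | [0.364, 0.903, -0.544] | [0.364, 0.951, -0.454] | [0.364, 0.991, -0.36] | [0.364, 1.021, -0.262]
```

>>> {"fn": "servo_tool", "kwargs": {"motion": [{"offset":[0,-0.74,-0.8],"delta_rot":[-0.04,0,0]},{"offset":[0,-0.66,-0.88],"delta_rot":[-0.04,0,0]},{"offset":[0,-0.59,-0.93],"delta_rot":[-0.04,0,0]},{"offset":[0,-0.5,-0.98],"delta_rot":[-0.04,0,0]},{"offset":[0,-0.42,-1],"delta_rot":[-0.04,0,0]},{"offset":[0,-0.34,-1],"delta_rot":[-0.04,0,0]},{"offset":[0,-0.25,-1],"delta_rot":[-0.04,0,0]},{"offset":[0,-0.16,-1],"delta_rot":[-0.04,0,0]}], "fingers": 0}}

```text
t: 0.77
eef_pos: [272.1, -321.9, 303.8]
ee_rot: [[-0.0, 0.786, -0.618], [0.0, -0.618, -0.786], [-1.0, -0.0, -0.0]]
ft_force: [0.2, -0.7, 0.5]
grip_width: 0.997
```

>>> {"fn": "servo_tool", "kwargs": {"motion": [{"offset":[0,-0.07,-1],"delta_rot":[-0.04,0,0]},{"offset":[0,0.03,-1],"delta_rot":[-0.04,0,0]},{"offset":[0,0.12,-1],"delta_rot":[-0.04,0,0]},{"offset":[0,0.21,-1],"delta_rot":[-0.04,0,0]},{"offset":[0,0.3,-1],"delta_rot":[-0.04,0,0]},{"offset":[0,0.39,-1],"delta_rot":[-0.04,0,0]},{"offset":[0,0.47,-1],"delta_rot":[-0.04,0,0]},{"offset":[0,0.55,-0.95],"delta_rot":[-0.04,0,0]}]}}

```text
t: 1.43
eef_pos: [416.9, -117.3, 303.8]
ee_rot: [[-0.0, 1.0, 0.005], [0.0, 0.005, -1.0], [-1.0, -0.0, -0.0]]
ft_force: [0.5, -0.5, 0.3]
grip_width: 1.002
```

```bash
python3 - <<'E'
from h import *
s=st();R=s['ee_rot'];y=np.degrees(np.arctan2(R[1,1],R[0,1]))
plan(s['eef_pos'],y,[457,342,150],77.8,mm=30)
E
```

```text
t 1.43 p [ 416.9 -117.3  303.8] yaw 0.26 tilt [-0.0002  0.    ] yz -0.0002 F [ 0.5 -0.5  0.3] T [0.02 0.03 0.01] g 1.002
17 rows, rot -0.038
[0.302, 0.083, -0.9] | [0.302, 0.154, -0.891] | [0.302, 0.224, -0.876] | [0.302, 0.293, -0.855] | [0.302, 0.36, -0.829] | [0.302, 0.425, -0.798] | [0.302, 0.487, -0.761] | [0.302, 0.546, -0.72]
[0.302, 0.602, -0.675] | [0.302, 0.654, -0.625] | [0.302, 0.701, -0.571] | [0.302, 0.744, -0.513] | [0.302, 0.783, -0.452] | [0.302, 0.816, -0.389] | [0.302, 0.845, -0.322] | [0.302, 0.868, -0.254]
[0.302, 0.885, -0.184]
```

>>> {"fn": "servo_tool", "kwargs": {"motion": [{"offset":[0.3,0.08,-0.9],"delta_rot":[-0.038,0,0]},{"offset":[0.3,0.15,-0.89],"delta_rot":[-0.038,0,0]},{"offset":[0.3,0.22,-0.88],"delta_rot":[-0.038,0,0]},{"offset":[0.3,0.29,-0.86],"delta_rot":[-0.038,0,0]},{"offset":[0.3,0.36,-0.83],"delta_rot":[-0.038,0,0]},{"offset":[0.3,0.43,-0.8],"delta_rot":[-0.038,0,0]},{"offset":[0.3,0.49,-0.76],"delta_rot":[-0.038,0,0]},{"offset":[0.3,0.55,-0.72],"delta_rot":[-0.038,0,0]}]}}

```text
t: 2.1
eef_pos: [435.7, 98.9, 231.3]
ee_rot: [[-0.0, 0.801, 0.598], [-0.0, 0.598, -0.801], [-1.0, -0.0, -0.0]]
ft_force: [-0.4, -0.5, 0.2]
grip_width: 1.002
```

>>> {"fn": "servo_tool", "kwargs": {"motion": [{"offset":[0.3,0.6,-0.68],"delta_rot":[-0.038,0,0]},{"offset":[0.3,0.65,-0.63],"delta_rot":[-0.038,0,0]},{"offset":[0.3,0.7,-0.57],"delta_rot":[-0.038,0,0]},{"offset":[0.3,0.74,-0.51],"delta_rot":[-0.038,0,0]},{"offset":[0.3,0.78,-0.45],"delta_rot":[-0.038,0,0]},{"offset":[0.3,0.82,-0.39],"delta_rot":[-0.038,0,0]},{"offset":[0.3,0.85,-0.32],"delta_rot":[-0.038,0,0]},{"offset":[0.3,0.87,-0.25],"delta_rot":[-0.038,0,0]}]}}

```text
t: 2.77
eef_pos: [455.4, 315.0, 159.1]
ee_rot: [[-0.001, 0.289, 0.957], [-0.0, 0.957, -0.289], [-1.0, -0.0, -0.0]]
ft_force: [0.7, -0.4, -0.2]
grip_width: 1.001
```

>>> {"fn": "servo_tool", "kwargs": {"motion": [{"offset":[0,0,0],"delta_rot":[-0.038,0,0]},{"offset":[0,0,0],"delta_rot":[0,0,0]},{"offset":[0,0,0],"delta_rot":[0,0,0]}]}}

```text
t: 3.02
eef_pos: [455.4, 313.5, 159.6]
ee_rot: [[-0.001, 0.218, 0.976], [-0.0, 0.976, -0.218], [-1.0, -0.001, -0.001]]
ft_force: [0.8, -0.4, 0.2]
grip_width: 1.002
```

```bash
python3 - <<'E'
from h import *
s=st();R=s['ee_rot'];y=np.degrees(np.arctan2(R[1,1],R[0,1]))
plan(s['eef_pos'],y,[457.2,341.8,78],77.8,mm=18)
snap('top','top1')
snap('scene','scene1')
E
```

```text
t 3.02 p [455.4 313.5 159.6] yaw 77.43 tilt [-0.0007 -0.0005] yz -0.0006 F [ 0.8 -0.4  0.2] T [-0.01 -0.05  0.03] g 1.002
5 rows, rot -0.0006
[0.544, 0.187, -0.029] | [0.544, 0.187, -0.029] | [0.544, 0.187, -0.029] | [0.544, 0.187, -0.029] | [0.544, 0.187, -0.028]
```

>>> {"fn": "servo_tool", "kwargs": {"motion": [{"offset":[0.1,0.5,-0.07],"delta_rot":[-0.003,0,0]},{"offset":[0.3,0.44,-0.07],"delta_rot":[0,0,0]},{"offset":[0.6,0,0],"delta_rot":[0,0,0]},{"offset":[0.6,0,0],"delta_rot":[0,0,0]},{"offset":[0.6,0,0],"delta_rot":[0,0,0]},{"offset":[0.4,0,0],"delta_rot":[0,0,0]},{"offset":[0,0,0],"delta_rot":[0,0,0]}]}}

```text
t: 3.7
eef_pos: [456.8, 341.7, 79.8]
ee_rot: [[-0.003, 0.211, 0.978], [-0.002, 0.978, -0.211], [-1.0, -0.002, -0.002]]
ft_force: [0.3, 0.0, -0.5]
grip_width: 1.002
```

```bash
python3 - <<'E'
from h import *
s=st()
for n in('scene','top'):
    p,d=snap(n,n+'2');u,v=proj(n,np.array([460,342,30])).astype(int);c=p[max(0,v-60):v+60,max(0,u-70):u+70]
    cv2.imwrite('pics/%s2c.png'%n,cv2.cvtColor(cv2.resize(c,None,fx=4,fy=4,interpolation=cv2.INTER_CUBIC),cv2.COLOR_RGB2BGR))
E
```

```text
t 3.70 p [456.8 341.7  79.8] yaw 77.84 tilt [-0.0029 -0.0017] yz -0.0023 F [ 0.3  0.  -0.5] T [ 0.    0.05 -0.01] g 1.002
```

View pics/scene2c.png

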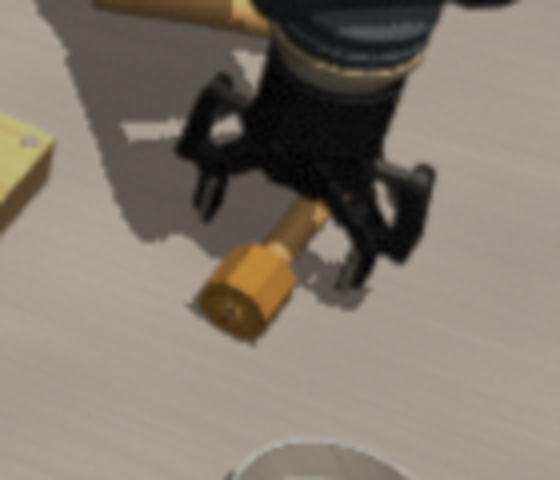

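The fingers straddle the handle just behind the head, at crop pixels (210,190) and (355,275). I'll go 2 mm lower and close.

>>> {"fn": "servo_tool", "kwargs": {"motion": [{"offset":[0.07,0,0],"delta_rot":[0,0,0]},{"offset":[0,0,0],"delta_rot":[0,0,0]},{"offset":[0,0,0],"delta_rot":[0,0,0]},{"offset":[0,0,0],"delta_rot":[0,0,0]},{"offset":[0,0,0],"delta_rot":[0,0,0]},{"offset":[0,0,0],"delta_rot":[0,0,0]},{"offset":[0,0,0],"delta_rot":[0,0,0]},{"offset":[0,0,0],"delta_rot":[0,0,0]}], "fingers": 1}}

```text
t: 4.47
eef_pos: [457.7, 342.3, 80.3]
ee_rot: [[0.001, 0.21, 0.978], [0.0, 0.978, -0.21], [-1.0, 0.0, 0.0]]
ft_force: [-1.6, -0.5, 5.7]
grip_width: 0.243
```

>>> {"fn": "servo_tool", "kwargs": {"motion": [{"offset":[0,0,0],"delta_rot":[0,0,0]},{"offset":[0,0,0],"delta_rot":[0,0,0]},{"offset":[-0.05,0,0],"delta_rot":[0,0,0]},{"offset":[-0.2,0,0],"delta_rot":[0,0,0]},{"offset":[-0.4,0,0],"delta_rot":[0,0,0]},{"offset":[-0.6,0,0],"delta_rot":[0,0,0]},{"offset":[-0.6,0,0],"delta_rot":[0,0,0]},{"offset":[-0.6,0,0],"delta_rot":[0,0,0]}]}}

```text
t: 5.13
eef_pos: [457.3, 342.0, 154.6]
ee_rot: [[-0.001, 0.21, 0.978], [-0.0, 0.978, -0.21], [-1.0, -0.0, -0.001]]
ft_force: [0.5, 0.3, -4.7]
grip_width: 0.245
```

```bash
python3 - <<'E'
from h import *
s=st()
for n in('scene','top'):
    p,d=snap(n,n+'3');u,v=proj(n,np.array([470,340,70])).astype(int);c=p[max(0,v-60):v+60,max(0,u-70):u+70]
    cv2.imwrite('pics/%s3c.png'%n,cv2.cvtColor(cv2.resize(c,None,fx=4,fy=4,interpolation=cv2.INTER_CUBIC),cv2.COLOR_RGB2BGR))
E
```

```text
t 5.13 p [457.3 342.  154.6] yaw 77.90 tilt [-0.0006 -0.0003] yz -0.0004 F [ 0.5  0.3 -4.7] T [ 0.05  0.19 -0.02] g 0.245
```

View pics/scene3c.png

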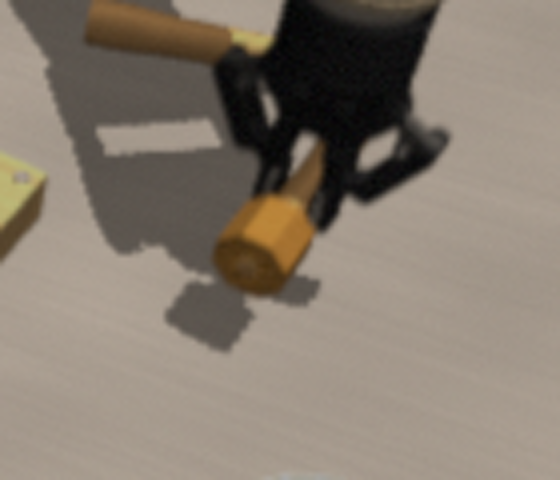

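View pics/top3c.png

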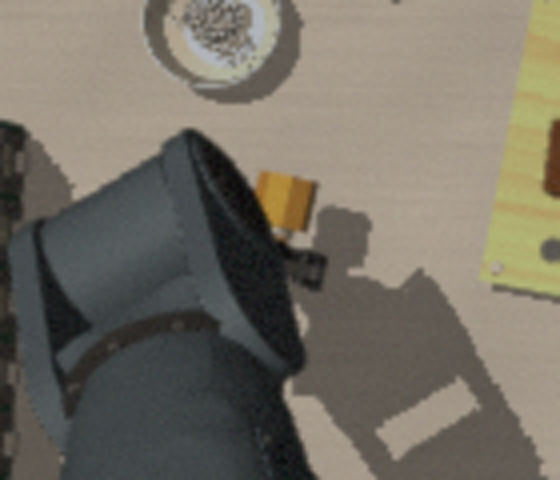

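```bash
python3 - <<'E'
from h import *
np.set_printoptions(precision=1,suppress=True,linewidth=150)
for n in('scene','top'):
    P=np.load('pics/%s3.npz'%n);C=cloud(n,P['d']);p=P['p'].astype(int)
    m=(p[...,0]>p[...,2]+60)&(np.abs(C[...,0]-500)<45)&(np.abs(C[...,1]-333)<45)&(C[...,2]>30)
    q=C[m];print(n,len(q),q.mean(0),q.min(0),q.max(0),np.percentile(q[:,2],[2,50,80,90,98]))
    if n=='top':
        t=q[q[:,2]>np.percentile(q[:,2],50)];print(t.mean(0)); A=np.c_[q[:,:2]-q[:,:2].mean(0),np.ones(len(q))]
    # dark fingers
    k=(p.sum(-1)<110)&(np.abs(C[...,0]-465)<40)&(np.abs(C[...,1]-340)<60)&(C[...,2]>40)&(C[...,2]<140)
    f=C[k];print(' finger z low',np.percentile(f[:,2],[0,1,3,10]),len(f))
E
```

```text
scene 284 [502.1 333.6 111. ] [456.  308.7  94.3] [525.3 354.5 118.4] [ 98.6 112.1 115.9 116.3 117.5]
 finger z low [ 92.5  96.1  99.1 106. ] 234
top 155 [501.6 328.1 116.3] [478.5 309.7 102.3] [522.  351.6 125.4] [106.7 117.4 120.2 121.3 124.1]
[502.3 331.7 120.1]
 finger z low [121.5 121.6 121.8 122.6] 2
```

```bash
python3 - <<'E'
from h import *
s=st();
plan(s['eef_pos'],77.9,[623.8,139.4,175],30,mm=30)
E
```

```text
t 5.23 p [458.5 342.8 156.4] yaw 77.91 tilt [0.0041 0.0026] yz 0.0034 F [ 1.   0.3 -5.5] T [ 0.12  0.15 -0.01] g 0.245
9 rows, rot 0.0444
[-0.069, -0.608, 0.756] | [-0.069, -0.535, 0.81] | [-0.069, -0.458, 0.856] | [-0.069, -0.377, 0.895] | [-0.069, -0.292, 0.926] | [-0.069, -0.205, 0.949] | [-0.069, -0.116, 0.964] | [-0.069, -0.026, 0.97]
[-0.069, 0.064, 0.969]
```

>>> {"fn": "servo_tool", "kwargs": {"motion": [{"offset":[-0.3,-0.3,0.38],"delta_rot":[0.022,0,0]},{"offset":[-0.3,-0.57,0.78],"delta_rot":[0.044,0,0]},{"offset":[-0.1,-0.5,0.83],"delta_rot":[0.044,0,0]},{"offset":[0,-0.42,0.88],"delta_rot":[0.044,0,0]},{"offset":[0,-0.33,0.91],"delta_rot":[0.044,0,0]},{"offset":[0,-0.25,0.94],"delta_rot":[0.044,0,0]},{"offset":[0,-0.16,0.96],"delta_rot":[0.044,0,0]},{"offset":[0,-0.07,0.97],"delta_rot":[0.044,0,0]}]}}

```text
t: 5.9
eef_pos: [596.1, 171.7, 173.3]
ee_rot: [[-0.002, 0.788, 0.616], [-0.0, 0.616, -0.788], [-1.0, -0.001, -0.001]]
ft_force: [0.5, 0.4, -5.7]
grip_width: 0.243
```

>>> {"fn": "servo_tool", "kwargs": {"motion": [{"offset":[0,0,0.97],"delta_rot":[0.044,0,0]},{"offset":[0,0.03,0.48],"delta_rot":[0.022,0,0]},{"offset":[0,0,0],"delta_rot":[0,0,0]},{"offset":[0,0,0],"delta_rot":[0,0,0]},{"offset":[0,0,0],"delta_rot":[0,0,0]}]}}

```text
t: 6.32
eef_pos: [621.7, 139.1, 173.5]
ee_rot: [[-0.002, 0.862, 0.507], [0.0, 0.507, -0.862], [-1.0, -0.001, -0.001]]
ft_force: [0.0, 0.8, -5.0]
grip_width: 0.241
```

```bash
python3 - <<'E'
from h import *
s=st();R=s['ee_rot']
print('head',s['eef_pos']+45*R[:,2]+59.3*R[:,0])
for n in('scene','top'):
    p,d=snap(n,n+'4');u,v=proj(n,np.array([630,110,70])).astype(int);c=p[max(0,v-60):v+60,max(0,u-70):u+70]
    cv2.imwrite('pics/%s4c.png'%n,cv2.cvtColor(cv2.resize(c,None,fx=4,fy=4,interpolation=cv2.INTER_CUBIC),cv2.COLOR_RGB2BGR))
E
```

```text
t 6.32 p [621.7 139.1 173.5] yaw 30.46 tilt [-0.0016  0.    ] yz -0.0014 F [ 0.   0.8 -5. ] T [0.22 0.13 0.07] g 0.241
head [644.43820825 100.34150379 114.16250232]
```

View pics/scene4c.png

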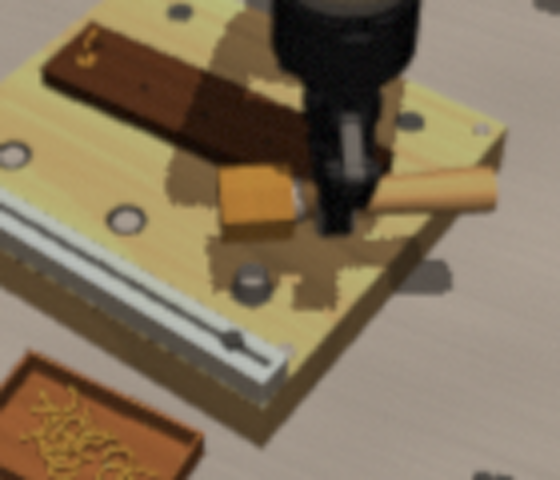

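View pics/top4c.png

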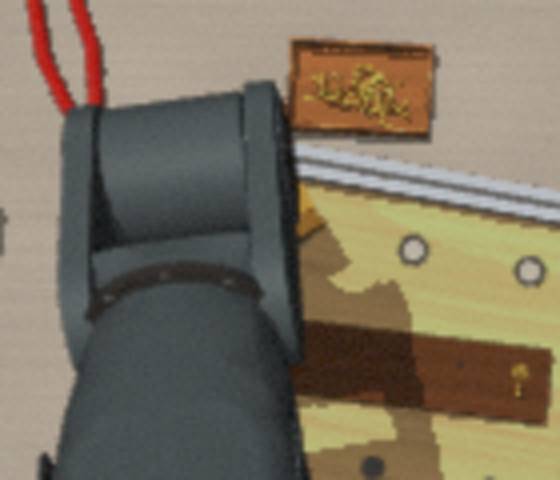

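```bash
python3 - <<'E'
from h import *
np.set_printoptions(precision=1,suppress=True,linewidth=150)
s=st();R=s['ee_rot'];T=s['eef_pos']
u,v=proj('scene',np.array([630,110,70])).astype(int)
f=lambda a,b,c:(proj('scene',T+R@np.array([a,b,c]))-[u-70,v-60])*4
for a in(66,70,73,77,80): print(a,'tip +y',f(a,14,0),f(a,14,11),f(a,20,11),'-y',f(a,-14,0))
print('head front bottom', f(80.3,8.7,65),f(80.3,8.7,25),'head far bottom', f(80.3,-8.7,65),'headcentre',f(59.3,0,65))
P=np.load('pics/scene4.npz');C=cloud('scene',P['d']);p=P['p'].astype(int)
m=(p[...,0]>p[...,2]+60)&(np.linalg.norm(C[...,:2]-[644.4,100.3],axis=-1)<32)&(C[...,2]>75)
q=C[m];print(len(q),q.mean(0),np.percentile(q,[2,98],axis=0))
E
```

```text
t 6.42 p [621.8 139.5 173.9] yaw 30.49 tilt [-0.  0.] yz -0.0007 F [ 0.1 -0.4 -5.5] T [0.2 0.1 0. ] g 0.244
66 tip +y [338.3 224.8] [318.7 225.8] [319.9 233.7] -y [332.3 188.6]
70 tip +y [337.9 229.6] [318.4 230.6] [319.6 238.6] -y [332.  193.4]
73 tip +y [337.6 233.2] [318.2 234.2] [319.4 242.1] -y [331.7 197. ]
77 tip +y [337.3 238. ] [317.9 238.9] [319.1 246.9] -y [331.4 201.8]
80 tip +y [337.  241.5] [317.7 242.5] [318.9 250.4] -y [331.1 205.3]
head front bottom [221.9 240.3] [292.1 237. ] head far bottom [219.9 217.7] headcentre [220.8 203.8]
282 [653.5 103.2 129.2] [[633.1  78.8 115. ]
 [670.9 123.3 136.1]]
```

>>> {"fn": "servo_tool", "kwargs": {"motion": [{"offset":[0.2,0.05,0.03],"delta_rot":[0.003,0,0]},{"offset":[0.4,0,0],"delta_rot":[0,0,0]},{"offset":[0.3,0,0],"delta_rot":[0,0,0]},{"offset":[0.2,0,0],"delta_rot":[0,0,0]},{"offset":[0.2,0,0],"delta_rot":[0,0,0]},{"offset":[0.1,0,0],"delta_rot":[0,0,0]}]}}

```text
t: 6.92
eef_pos: [623.9, 138.8, 131.6]
ee_rot: [[-0.001, 0.866, 0.5], [-0.0, 0.5, -0.866], [-1.0, -0.001, -0.001]]
ft_force: [-3.4, 0.4, 3.6]
grip_width: 0.248
```

>>> {"fn": "servo_tool", "kwargs": {"motion": [{"offset":[0.1,0,0],"delta_rot":[0,0,0]},{"offset":[0.1,0,0],"delta_rot":[0,0,0]}]}}

```text
t: 7.08
eef_pos: [624.4, 138.7, 126.6]
ee_rot: [[0.0, 0.866, 0.5], [0.0, 0.5, -0.866], [-1.0, 0.0, 0.0]]
ft_force: [-4.8, 0.4, 3.9]
grip_width: 0.246
```

>>> {"fn": "servo_tool", "kwargs": {"motion": [{"offset":[0.1,0,0],"delta_rot":[0,0,0]},{"offset":[0.08,0,0],"delta_rot":[0,0,0]}]}}

```text
t: 7.25
eef_pos: [624.4, 138.7, 121.0]
ee_rot: [[0.0, 0.866, 0.5], [0.0, 0.5, -0.866], [-1.0, 0.0, 0.0]]
ft_force: [-4.3, 0.1, 3.5]
grip_width: 0.247
```

>>> {"fn": "servo_tool", "kwargs": {"motion": [{"offset":[0.05,0,0],"delta_rot":[0,0,0]},{"offset":[0,0,0],"delta_rot":[0,0,0]}]}}

```text
t: 7.42
eef_pos: [624.6, 138.9, 120.2]
ee_rot: [[0.001, 0.866, 0.5], [0.0, 0.5, -0.866], [-1.0, 0.001, 0.0]]
ft_force: [-4.2, 2.1, 8.5]
grip_width: 0.244
```

>>> {"fn": "servo_tool", "kwargs": {"motion": [{"offset":[0.04,0,0],"delta_rot":[0,0,0]},{"offset":[0,0,0],"delta_rot":[0,0,0]}]}}

```text
t: 7.58
eef_pos: [624.8, 139.0, 119.9]
ee_rot: [[0.002, 0.866, 0.501], [0.0, 0.501, -0.866], [-1.0, 0.002, 0.0]]
ft_force: [-8.0, 1.8, 16.3]
grip_width: 0.242
```

>>> {"fn": "servo_tool", "kwargs": {"motion": [{"offset":[0.04,0,0],"delta_rot":[0,0,0]},{"offset":[0,0,0],"delta_rot":[0,0,0]}]}}

```text
t: 7.75
eef_pos: [625.0, 139.2, 119.5]
ee_rot: [[0.003, 0.866, 0.501], [0.001, 0.501, -0.866], [-1.0, 0.003, 0.001]]
ft_force: [-10.5, 2.9, 23.8]
grip_width: 0.246
```

>>> {"fn": "servo_tool", "kwargs": {"motion": [{"offset":[-0.15,0,0],"delta_rot":[0,0,0]},{"offset":[-0.5,0,0],"delta_rot":[0,0,0]},{"offset":[-0.8,0,0],"delta_rot":[0,0,0]},{"offset":[-0.8,0,0],"delta_rot":[0,0,0]},{"offset":[-0.2,0,-0.6],"delta_rot":[0,0,0]},{"offset":[0,0,-0.9],"delta_rot":[0,0,0]},{"offset":[0,0,0],"delta_rot":[0,0,0]}]}}

```text
t: 8.33
eef_pos: [600.1, 180.3, 190.4]
ee_rot: [[-0.0, 0.865, 0.502], [0.001, 0.502, -0.865], [-1.0, 0.0, -0.001]]
ft_force: [0.1, 0.9, -5.7]
grip_width: 0.248
```

```bash
python3 - <<'E'
from h import *
np.set_printoptions(precision=1,suppress=True,linewidth=150)
s=st();
for n in('scene','top'):
    p,d=snap(n,n+'5');u,v=proj(n,np.array([640,90,50])).astype(int);c=p[max(0,v-60):v+60,max(0,u-70):u+70]
    cv2.imwrite('pics/%s5c.png'%n,cv2.cvtColor(cv2.resize(c,None,fx=4,fy=4,interpolation=cv2.INTER_CUBIC),cv2.COLOR_RGB2BGR))
    C=cloud(n,d).reshape(-1,3)
    for by in(96,0,-96):
        q=C[(np.linalg.norm(C[:,:2]-bw(75,by),axis=1)<8)&(C[:,2]<70)];print(n,by,len(q),np.median(q[:,2]) if len(q) else None)
E
```

```text
t 8.33 p [600.1 180.3 190.4] yaw 30.12 tilt [-0.  0.] yz 0.0001 F [ 0.1  0.9 -5.7] T [0.2 0.1 0. ] g 0.248
scene 96 27 39.45329480838052
scene 0 24 38.69260768771709
scene -96 18 38.63987680272633
top 96 20 40.67149896325678
top 0 20 39.90933699778887
top -96 19 39.07698963847434
```

View pics/scene5c.png

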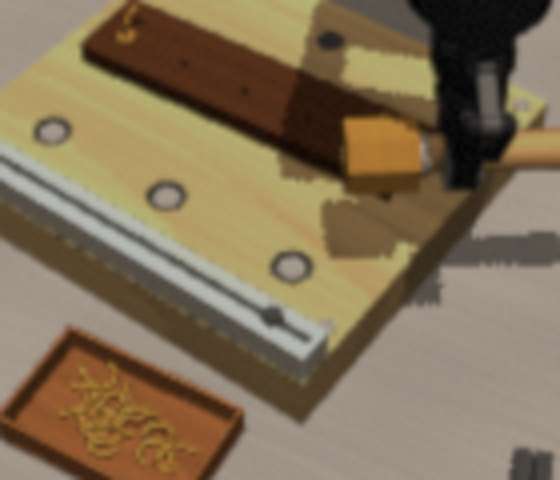

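```bash
python3 - <<'E'
from h import *
for n in('scene','top'):
    for k in '50':
      if k=='0' : continue
      d=np.load('pics/%s%s.npz'%(n,k))['d'];C=cloud(n,d).reshape(-1,3);C=C[(C[:,2]>30)&(C[:,2]<70)]
      for by in(96,0,-96):
        r=np.linalg.norm(C[:,:2]-bw(75,by),axis=1)
        q=C[r<8];b=C[(r>16)&(r<28)];b=b[np.array([wb(x)[0] for x in b[:,:2]])<95]
        A=np.c_[b[:,:2]-bw(75,by),np.ones(len(b))]; co=np.linalg.lstsq(A,b[:,2],rcond=None)[0]
        print(n,by,len(q),len(b),'dog %.2f+-%.2f board %.2f/fit %.2f'%(q[:,2].mean(),q[:,2].std()/len(q)**.5,b[:,2].mean(),co[2]))
E
```

```text
scene 96 27 196 dog 39.47+-0.26 board 39.44/fit 39.40
scene 0 24 171 dog 38.78+-0.31 board 39.58/fit 39.57
scene -96 18 145 dog 38.39+-0.31 board 39.55/fit 39.54
top 96 20 137 dog 40.74+-0.61 board 40.20/fit 40.18
top 0 20 137 dog 39.69+-0.56 board 40.17/fit 40.17
top -96 19 132 dog 39.11+-0.46 board 39.86/fit 39.86
```

The dog is level with the board, but about 0.5–1 mm higher than its already-down neighbours. A second, slightly tilted press with the head's end edge should make it fully flush.

```bash
python3 - <<'E'
from h import *
from scipy.spatial.transform import Rotation as Ro
s=st();R=s['ee_rot'];T=s['eef_pos']
R2=R@Ro.from_euler('y',4,degrees=True).as_matrix()
toe=R2@np.array([80.3,0,65]); tgt=np.array([646.3,100.4,0])+2*np.array([.5,-.866,0])
T2=tgt-toe; T2[2]+=60
print('T2 at edge z60',T2,'move in tool0',(R.T@(T2-T))/30, 'cur toe',T+R@np.array([80.3,0,65]))
E
```

```text
t 8.43 p [601.4 178.  190. ] yaw 30.10 tilt [-0.0003 -0.0002] yz -0.0004 F [ 0.3 -0.3 -5.3] T [0.11 0.07 0.02] g 0.243
T2 at edge z60 [617.6114857  149.93940015 144.63406905] move in tool0 [ 1.51084661 -0.00250691  1.08105262] cur toe [634.00149249 121.79252931 109.66191108]
```

>>> {"fn": "servo_tool", "kwargs": {"motion": [{"offset":[0,0,0.54],"delta_rot":[0,0,0]},{"offset":[0.3,0,0.54],"delta_rot":[0,0,0]},{"offset":[0.6,0,0],"delta_rot":[0,0,0]},{"offset":[0.61,0,0],"delta_rot":[0,0.033,0]},{"offset":[0,0,0],"delta_rot":[0,0,0]},{"offset":[0,0,0],"delta_rot":[0,0,0]}]}}

```text
t: 8.93
eef_pos: [618.3, 147.6, 143.8]
ee_rot: [[-0.036, 0.867, 0.497], [0.058, 0.499, -0.865], [-0.998, -0.002, -0.068]]
ft_force: [-0.2, -0.1, -3.9]
grip_width: 0.251
```

```bash
python3 - <<'E'
from h import *
s=st();R=s['ee_rot'];T=s['eef_pos']
print('toe',T+R@np.array([80.3,0,65]),'heel',T+R@np.array([80.3,0,25]),'down in tool',R.T@[0,0,-1],'want 647.3 98.7')
E
```

```text
t 8.93 p [618.3 147.6 143.8] yaw 29.90 tilt [-0.036  0.058] yz -0.0023 F [-0.2 -0.1 -3.9] T [0.07 0.03 0.02] g 0.251
toe [647.68251475  96.00222715  59.20866095] heel [627.79397506 130.599875    61.93790112] down in tool [0.99766681 0.00233946 0.068231  ] want 647.3 98.7
```

>>> {"fn": "servo_tool", "kwargs": {"motion": [{"offset":[0.3,0,-0.06],"delta_rot":[0,0,0]},{"offset":[0.2,0,0.01],"delta_rot":[0,0,0]},{"offset":[0.1,0,0.01],"delta_rot":[0,0,0]},{"offset":[0,0,0],"delta_rot":[0,0,0]}]}}

```text
t: 9.27
eef_pos: [616.4, 151.8, 126.7]
ee_rot: [[-0.035, 0.866, 0.5], [0.059, 0.501, -0.864], [-0.998, -0.001, -0.069]]
ft_force: [-0.2, -0.1, -5.0]
grip_width: 0.239
```

>>> {"fn": "servo_tool", "kwargs": {"motion": [{"offset":[0.06,0,0.005],"delta_rot":[0,0,0]},{"offset":[0,0,0],"delta_rot":[0,0,0]}]}}

```text
t: 9.43
eef_pos: [616.8, 151.8, 125.6]
ee_rot: [[-0.034, 0.866, 0.499], [0.06, 0.501, -0.864], [-0.998, 0.0, -0.069]]
ft_force: [-0.5, 0.5, -4.2]
grip_width: 0.245
```

>>> {"fn": "servo_tool", "kwargs": {"motion": [{"offset":[0.04,0,0.003],"delta_rot":[0,0,0]},{"offset":[0,0,0],"delta_rot":[0,0,0]}]}}

```text
t: 9.6
eef_pos: [616.8, 151.7, 124.4]
ee_rot: [[-0.034, 0.866, 0.499], [0.06, 0.5, -0.864], [-0.998, 0.0, -0.069]]
ft_force: [-0.2, -0.3, -5.0]
grip_width: 0.244
```

>>> {"fn": "servo_tool", "kwargs": {"motion": [{"offset":[0.04,0,0.003],"delta_rot":[0,0,0]},{"offset":[0,0,0],"delta_rot":[0,0,0]}]}}

```text
t: 9.77
eef_pos: [616.9, 151.8, 123.5]
ee_rot: [[-0.034, 0.866, 0.499], [0.06, 0.5, -0.864], [-0.998, 0.001, -0.069]]
ft_force: [-1.6, -0.2, 0.1]
grip_width: 0.243
```

```bash
python3 - <<'E'
from h import *
s=st();R=s['ee_rot'];T=s['eef_pos']
print('toe',T+R@np.array([80.3,0,65]))
E
```

```text
t 9.77 p [616.9 151.8 123.5] yaw 30.03 tilt [-0.034   0.0599] yz 0.0006 F [-1.6 -0.2  0.1] T [-0.01  0.24 -0.05] g 0.243
toe [646.6226313  100.45824006  38.92957278]
```

Contact. I'll press a bit more until it stops firmly.

>>> {"fn": "servo_tool", "kwargs": {"motion": [{"offset":[0.04,0,0.003],"delta_rot":[0,0,0]},{"offset":[0,0,0],"delta_rot":[0,0,0]}]}}

```text
t: 9.93
eef_pos: [617.0, 151.9, 122.7]
ee_rot: [[-0.034, 0.866, 0.499], [0.06, 0.5, -0.864], [-0.998, 0.001, -0.069]]
ft_force: [-4.6, 0.8, 6.1]
grip_width: 0.247
```

>>> {"fn": "servo_tool", "kwargs": {"motion": [{"offset":[0.04,0,0.003],"delta_rot":[0,0,0]},{"offset":[0,0,0],"delta_rot":[0,0,0]}]}}

```text
t: 10.1
eef_pos: [617.1, 152.0, 122.0]
ee_rot: [[-0.033, 0.866, 0.499], [0.06, 0.5, -0.864], [-0.998, 0.001, -0.069]]
ft_force: [-5.4, 2.0, 9.0]
grip_width: 0.246
```

>>> {"fn": "servo_tool", "kwargs": {"motion": [{"offset":[0.04,0,0.003],"delta_rot":[0,0,0]},{"offset":[0,0,0],"delta_rot":[0,0,0]}]}}

```text
t: 10.27
eef_pos: [617.1, 152.3, 121.1]
ee_rot: [[-0.033, 0.866, 0.499], [0.061, 0.5, -0.864], [-0.998, 0.002, -0.069]]
ft_force: [-6.5, 4.1, 12.3]
grip_width: 0.241
```

>>> {"fn": "servo_tool", "kwargs": {"motion": [{"offset":[-0.15,0,-0.01],"delta_rot":[0,0,0]},{"offset":[-0.5,0,0],"delta_rot":[0,0,0]},{"offset":[-0.8,0,0],"delta_rot":[0,-0.033,0]},{"offset":[-0.8,0,0],"delta_rot":[0,0,0]},{"offset":[-0.2,0,-0.6],"delta_rot":[0,0,0]},{"offset":[0,0,-0.7],"delta_rot":[0,0,0]},{"offset":[0,0,0],"delta_rot":[0,0,0]}]}}

```text
t: 10.85
eef_pos: [597.2, 185.3, 193.2]
ee_rot: [[-0.0, 0.865, 0.502], [0.001, 0.502, -0.865], [-1.0, 0.0, -0.001]]
ft_force: [0.3, -0.4, -5.5]
grip_width: 0.245
```

```bash
python3 - <<'E'
from h import *
s=st();R=s['ee_rot'];T=s['eef_pos']
for n in('scene','top'):
      p,d=snap(n,n+'6');C=cloud(n,d).reshape(-1,3);C=C[(C[:,2]>30)&(C[:,2]<70)]
      for by in(96,0,-96):
        r=np.linalg.norm(C[:,:2]-bw(75,by),axis=1)
        q=C[r<8]
        print(n,by,len(q),'dog %.2f+-%.2f'%(q[:,2].mean(),q[:,2].std()/len(q)**.5))
p=np.load('pics/scene6.npz')['p']
u,v=proj('scene',T+R@np.array([59,0,0])).astype(int);c=p[max(0,v-60):v+60,max(0,u-80):u+60]
cv2.imwrite('pics/s6c.png',cv2.cvtColor(cv2.resize(c,None,fx=4,fy=4,interpolation=cv2.INTER_CUBIC),cv2.COLOR_RGB2BGR))
plan(T,30,[457.5,342,110],77.9,mm=30)
E
```

```text
t 10.85 p [597.2 185.3 193.2] yaw 30.11 tilt [-0.0004  0.0008] yz 0.0001 F [ 0.3 -0.4 -5.5] T [0.21 0.14 0.01] g 0.245
scene 96 24 dog 38.84+-0.28
scene 0 24 dog 38.79+-0.28
scene -96 22 dog 38.73+-0.35
top 96 21 dog 39.23+-0.49
top 0 21 dog 40.68+-0.56
top -96 18 dog 39.46+-0.54
8 rows, rot -0.0499
[0.347, -0.178, -0.856] | [0.347, -0.087, -0.87] | [0.347, 0.004, -0.875] | [0.347, 0.095, -0.869] | [0.347, 0.185, -0.855] | [0.347, 0.274, -0.831] | [0.347, 0.359, -0.798] | [0.347, 0.44, -0.756]
```

View pics/s6c.png

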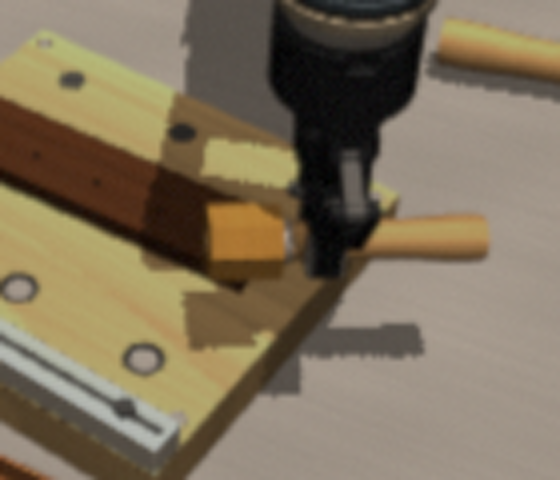

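The dog now reads 38.8 mm in the scene camera, the same as its flush neighbours. The mallet is still held level enough, so I'll take it back to its place.

>>> {"fn": "servo_tool", "kwargs": {"motion": [{"offset":[0,-0.17,-0.85],"delta_rot":[-0.05,0,0]},{"offset":[0.1,-0.08,-0.87],"delta_rot":[-0.05,0,0]},{"offset":[0.3,0,-0.87],"delta_rot":[-0.05,0,0]},{"offset":[0.4,0.09,-0.87],"delta_rot":[-0.05,0,0]},{"offset":[0.4,0.19,-0.85],"delta_rot":[-0.05,0,0]},{"offset":[0.4,0.27,-0.83],"delta_rot":[-0.05,0,0]},{"offset":[0.5,0.36,-0.8],"delta_rot":[-0.05,0,0]},{"offset":[0.4,0.44,-0.75],"delta_rot":[-0.05,0,0]}]}}

```text
t: 11.62
eef_pos: [458.9, 339.4, 116.7]
ee_rot: [[-0.001, 0.203, 0.979], [-0.001, 0.979, -0.203], [-1.0, -0.001, -0.0]]
ft_force: [0.0, 0.0, -5.4]
grip_width: 0.245
```

>>> {"fn": "servo_tool", "kwargs": {"motion": [{"offset":[0.3,0,0],"delta_rot":[0,0,0]},{"offset":[0.2,0,0],"delta_rot":[0,0,0]},{"offset":[0,0,0],"delta_rot":[0,0,0]},{"offset":[0,0,0],"delta_rot":[0,0,0]}]}}

```text
t: 11.95
eef_pos: [460.2, 338.5, 102.9]
ee_rot: [[0.0, 0.209, 0.978], [-0.0, 0.978, -0.209], [-1.0, -0.0, 0.0]]
ft_force: [-0.8, 0.2, -4.3]
grip_width: 0.247
```

>>> {"fn": "servo_tool", "kwargs": {"motion": [{"offset":[0.4,0,0],"delta_rot":[0,0,0]},{"offset":[0.2,0,0],"delta_rot":[0,0,0]},{"offset":[0.08,0,0],"delta_rot":[0,0,0]},{"offset":[0,0,0],"delta_rot":[0,0,0]}]}}

```text
t: 12.28
eef_pos: [459.3, 338.8, 81.7]
ee_rot: [[-0.001, 0.208, 0.978], [-0.001, 0.978, -0.208], [-1.0, -0.001, -0.001]]
ft_force: [-0.4, 0.1, -4.8]
grip_width: 0.247
```

>>> {"fn": "servo_tool", "kwargs": {"motion": [{"offset":[0.05,0,0],"delta_rot":[0,0,0]},{"offset":[0.03,0,0],"delta_rot":[0,0,0]},{"offset":[0,0,0],"delta_rot":[0,0,0]}]}}

```text
t: 12.53
eef_pos: [459.4, 339.3, 80.2]
ee_rot: [[0.0, 0.208, 0.978], [0.0, 0.978, -0.208], [-1.0, 0.0, 0.0]]
ft_force: [0.1, 0.3, -4.8]
grip_width: 0.248
```

>>> {"fn": "servo_tool", "kwargs": {"motion": [{"offset":[0.04,0,0],"delta_rot":[0,0,0]},{"offset":[0.03,0,0],"delta_rot":[0,0,0]},{"offset":[0,0,0],"delta_rot":[0,0,0]}]}}

```text
t: 12.78
eef_pos: [459.5, 339.5, 79.0]
ee_rot: [[0.0, 0.207, 0.978], [0.0, 0.978, -0.207], [-1.0, 0.0, 0.0]]
ft_force: [-4.8, -1.6, 7.8]
grip_width: 0.242
```

>>> {"fn": "servo_tool", "kwargs": {"motion": [{"offset":[-0.03,0,0],"delta_rot":[0,0,0]},{"offset":[0,0,0],"delta_rot":[0,0,0]},{"offset":[0,0,0],"delta_rot":[0,0,0]},{"offset":[0,0,0],"delta_rot":[0,0,0]},{"offset":[0,0,0],"delta_rot":[0,0,0]},{"offset":[0,0,0],"delta_rot":[0,0,0]},{"offset":[0,0,0],"delta_rot":[0,0,0]}], "fingers": 0}}

```text
t: 13.37
eef_pos: [459.4, 339.3, 78.9]
ee_rot: [[-0.0, 0.207, 0.978], [-0.0, 0.978, -0.207], [-1.0, -0.0, -0.0]]
ft_force: [0.1, 0.1, -0.3]
grip_width: 1.001
```

>>> {"fn": "servo_tool", "kwargs": {"motion": [{"offset":[-0.3,0,0],"delta_rot":[0,0,0]},{"offset":[-0.8,0,0],"delta_rot":[0,0,0]},{"offset":[-1,0,0],"delta_rot":[0,0,0]},{"offset":[-1,0,0],"delta_rot":[0,0,0]},{"offset":[-1,0,0],"delta_rot":[0,0,0]}]}}

```text
t: 13.78
eef_pos: [459.2, 339.2, 203.9]
ee_rot: [[0.0, 0.208, 0.978], [0.0, 0.978, -0.208], [-1.0, 0.0, 0.0]]
ft_force: [0.2, 0.3, -0.1]
grip_width: 0.998
```

```bash
python3 - <<'E'
from h import *
np.set_printoptions(precision=1,suppress=True,linewidth=150)
s=st()
for n in('scene',):
    P,d=snap(n,n+'7');C=cloud(n,d).reshape(-1,3);C=C[d.ravel()>0]
    q=C[(np.linalg.norm(C[:,:2]-[444,345],axis=1)<95)&(C[:,2]>8)&(C[:,2]<50)&(C[:,1]>295)];r=cv2.minAreaRect(q[:,:2].astype(np.float32));print(n,'mallet',np.array(r[0]),np.array(r[1]),r[2],np.percentile(q[:,2],[50,98]))
    b=C[(np.linalg.norm(C[:,:2]-[531,16],axis=1)<140)&(C[:,2]>54)&(C[:,2]<62)];bb=np.array([wb(x) for x in b[:,:2]]);b=b[(bb[:,0]<40)];r=cv2.minAreaRect(b[:,:2].astype(np.float32));print(' rail',np.array(r[0]),np.array(r[1]),r[2])
print('rail in board frame',wb([532,15.5]), 'edge mid', bw(-53,-7))
E
```

```text
t 13.78 p [459.2 339.2 203.9] yaw 78.02 tilt [0. 0.] yz 0.0001 F [ 0.2  0.3 -0.1] T [ 0. -0. -0.] g 0.998
scene mallet [449.  338.4] [ 42.5 159.7] 78.49073791503906 [31.2 42.6]
 rail [533.7  13.1] [241.7  63.1] 84.26424407958984
rail in board frame [-22.9  -7.4] edge mid [502.4  20.9]
```

View pics/scene7.png

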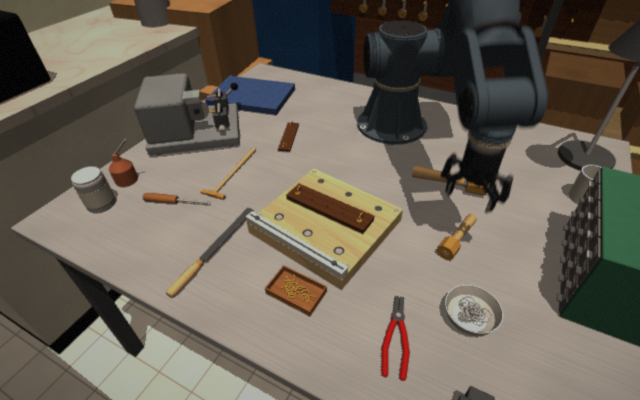

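Picture: the mallet lies on the bench at (455,240) in about its old spot, and the dog bush at (338,250) is flush. Next I'll find the length of the open fingertips from the earlier picture.

```bash
python3 - <<'E'
from h import *
np.set_printoptions(precision=1,suppress=True,linewidth=150)
T=np.array([456.8,341.7,79.8]);a=np.radians(77.84);y=np.array([np.cos(a),np.sin(a),0]);x=np.array([0,0,-1.]);z=np.cross(x,y)
u,v=proj('scene',np.array([460,342,30])).astype(int)
for L in(55,60,66,73):
    for b in(44,56,-44,-56): print(L,b,[((proj('scene',T+L*x+b*y+c*z)-[u-70,v-60])*4) for c in(-11,11)])
s=st()
p=bw(-95,-7);print(p);plan(s['eef_pos'],78.0,[p[0],p[1],190],80.3,mm=30)
E
```

```text
55 44 [array([355.4, 267.2]), array([340.3, 288.4])]
55 56 [array([374.3, 276.5]), array([359.3, 298.1])]
55 -44 [array([223.5, 201.8]), array([207.4, 221.4])]
55 -56 [array([206.4, 193.4]), array([190.2, 212.7])]
60 44 [array([353.3, 272.5]), array([338.2, 293.8])]
60 56 [array([372.1, 281.9]), array([357.2, 303.4])]
60 -44 [array([222. , 207.2]), array([205.9, 226.7])]
60 -56 [array([204.9, 198.7]), array([188.8, 218. ])]
66 44 [array([350.9, 278.9]), array([335.8, 300.2])]
66 56 [array([369.6, 288.3]), array([354.7, 309.8])]
66 -44 [array([220.2, 213.6]), array([204.2, 233.1])]
66 -56 [array([203.2, 205.1]), array([187.1, 224.4])]
73 44 [array([348. , 286.3]), array([333. , 307.6])]
73 56 [array([366.6, 295.7]), array([351.8, 317.2])]
73 -44 [array([218.1, 221. ]), array([202.1, 240.5])]
73 -56 [array([201.2, 212.5]), array([185.1, 231.8])]
t 13.83 p [461.  340.4 209.8] yaw 78.03 tilt [0. 0.] yz 0.0057 F [2.7 2.2 6.2] T [ 0.  -0.1  0. ] g 1.002
[461.  28.]
11 rows, rot -0.0017
[0.06, -0.926, 0.197] | [0.06, -0.927, 0.193] | [0.06, -0.927, 0.19] | [0.06, -0.928, 0.187] | [0.06, -0.929, 0.183] | [0.06, -0.929, 0.18] | [0.06, -0.93, 0.176] | [0.06, -0.931, 0.173]
[0.06, -0.931, 0.17] | [0.06, -0.932, 0.166] | [0.06, -0.933, 0.163]
```

>>> {"fn": "servo_tool", "kwargs": {"motion": [{"offset":[0.06,-0.93,0.2],"delta_rot":[-0.002,0,0]},{"offset":[0.06,-0.93,0.19],"delta_rot":[-0.002,0,0]},{"offset":[0.06,-0.93,0.19],"delta_rot":[-0.002,0,0]},{"offset":[0.06,-0.93,0.19],"delta_rot":[-0.002,0,0]},{"offset":[0.06,-0.93,0.18],"delta_rot":[-0.002,0,0]},{"offset":[0.06,-0.93,0.18],"delta_rot":[-0.002,0,0]},{"offset":[0.06,-0.93,0.18],"delta_rot":[-0.002,0,0]},{"offset":[0.06,-0.93,0.17],"delta_rot":[-0.002,0,0]}]}}

```text
t: 14.5
eef_pos: [459.7, 110.4, 188.0]
ee_rot: [[0.001, 0.174, 0.985], [0.0, 0.985, -0.174], [-1.0, 0.0, 0.001]]
ft_force: [-0.2, -0.8, -0.0]
grip_width: 1.0
```

>>> {"fn": "servo_tool", "kwargs": {"motion": [{"offset":[0.06,-0.93,0.17],"delta_rot":[-0.002,0,0]},{"offset":[0.06,-0.93,0.17],"delta_rot":[0,0,0]},{"offset":[0.06,-0.93,0.17],"delta_rot":[0,0,0]},{"offset":[0.5,0,0],"delta_rot":[0,0,0]},{"offset":[0.5,0,0],"delta_rot":[0,0,0]},{"offset":[0,0,0],"delta_rot":[0,0,0]}]}}

```text
t: 15.0
eef_pos: [459.6, 26.2, 150.7]
ee_rot: [[-0.003, 0.172, 0.985], [0.0, 0.985, -0.172], [-1.0, -0.0, -0.003]]
ft_force: [-0.4, -0.0, -0.3]
grip_width: 0.998
```

```bash
python3 - <<'E'
from h import *
s=st();print(wb(s['eef_pos'][:2]))
p=bw(-95,-7);plan(s['eef_pos'],78.0,[p[0],p[1],110],80.3,mm=30)
E
```

```text
t 15.00 p [459.6  26.2 150.7] yaw 80.12 tilt [-0.0027  0.0001] yz -0.0003 F [-0.4 -0.  -0.3] T [0.03 0.   0.03] g 0.998
[-96.02703924  -9.04773494]
2 rows, rot -0.0096
[0.678, 0.035, 0.016] | [0.678, 0.034, 0.016]
```

>>> {"fn": "servo_tool", "kwargs": {"motion": [{"offset":[0.6,0.08,0],"delta_rot":[-0.002,0,0]},{"offset":[0.5,0,0],"delta_rot":[0,0,0]},{"offset":[0.3,0,0],"delta_rot":[0,0,0]},{"offset":[0.07,0,0],"delta_rot":[0,0,0]},{"offset":[0,0,0],"delta_rot":[0,0,0]}]}}

```text
t: 15.42
eef_pos: [460.9, 29.1, 108.2]
ee_rot: [[-0.001, 0.166, 0.986], [0.0, 0.986, -0.166], [-1.0, -0.0, -0.001]]
ft_force: [0.1, -0.1, -0.2]
grip_width: 0.997
```

```bash
python3 - <<'E'
from h import *
s=st();print(wb(s['eef_pos'][:2]))
for n in('scene',):
    p,d=snap(n,n+'8');u,v=proj(n,np.array([510,10,60])).astype(int);c=p[max(0,v-70):v+50,max(0,u-70):u+70]
    cv2.imwrite('pics/%s8c.png'%n,cv2.cvtColor(cv2.resize(c,None,fx=4,fy=4,interpolation=cv2.INTER_CUBIC),cv2.COLOR_RGB2BGR))
E
```

```text
t 15.42 p [460.9  29.1 108.2] yaw 80.44 tilt [-0.0006  0.    ] yz -0.0001 F [ 0.1 -0.1 -0.2] T [-0.04  0.01  0.03] g 0.997
[-95.23723072  -5.87666287]
```

View pics/scene8c.png

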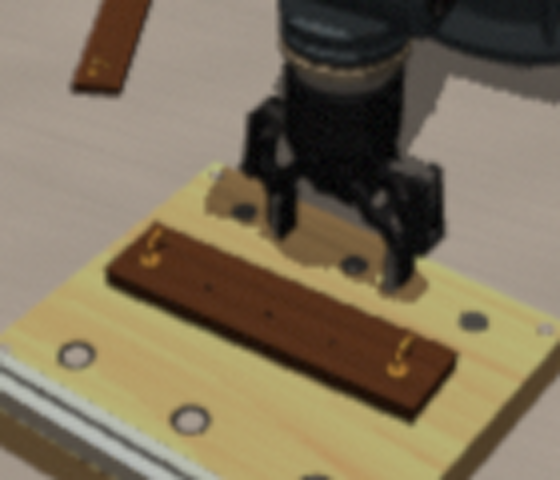

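>>> {"fn": "servo_tool", "kwargs": {"motion": [{"offset":[0.07,0,0.3],"delta_rot":[0.001,0,0]},{"offset":[0,0,0.4],"delta_rot":[0,0,0]},{"offset":[0,0,0.3],"delta_rot":[0,0,0]},{"offset":[0,0,0.3],"delta_rot":[0,0,0]},{"offset":[0,0,0.3],"delta_rot":[0,0,0]},{"offset":[0,0,0.3],"delta_rot":[0,0,0]},{"offset":[0,0,0.3],"delta_rot":[0,0,0]}]}}

```text
t: 16.05
eef_pos: [526.8, 17.7, 106.0]
ee_rot: [[-0.0, 0.168, 0.986], [0.0, 0.986, -0.168], [-1.0, -0.0, -0.0]]
ft_force: [-1.5, 0.5, 2.1]
grip_width: 0.996
```

>>> {"fn": "servo_tool", "kwargs": {"motion": [{"offset":[0,0,0.3],"delta_rot":[0,0,0]},{"offset":[0,0,0.3],"delta_rot":[0,0,0]},{"offset":[0,0,0.3],"delta_rot":[0,0,0]},{"offset":[0,0,0.3],"delta_rot":[0,0,0]}]}}

```text
t: 16.38
eef_pos: [562.3, 11.7, 105.9]
ee_rot: [[-0.0, 0.168, 0.986], [0.0, 0.986, -0.168], [-1.0, 0.0, -0.0]]
ft_force: [-1.1, 0.7, 1.4]
grip_width: 1.001
```

```bash
python3 - <<'E'
from h import *
s=st();print(wb(s['eef_pos'][:2]))
for n in('scene',):
    p,d=snap(n,n+'9');u,v=proj(n,np.array([560,10,60])).astype(int);c=p[max(0,v-70):v+50,max(0,u-70):u+70]
    cv2.imwrite('pics/%s9c.png'%n,cv2.cvtColor(cv2.resize(c,None,fx=4,fy=4,interpolation=cv2.INTER_CUBIC),cv2.COLOR_RGB2BGR))
E
```

```text
t 16.38 p [562.3  11.7 105.9] yaw 80.30 tilt [-0.0001  0.    ] yz 0.0000 F [-1.1  0.7  1.4] T [ 0.07  0.23 -0.05] g 1.001
[ 7.64511025 -6.04591519]
```

View pics/scene9c.png

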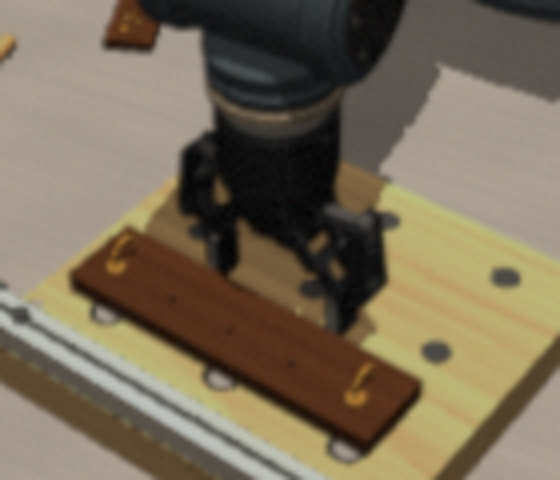

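The rail is being pushed square to the fence, and its front edge is over the bushes at (105,310), (222,378) and (347,450). Continuing slowly.

>>> {"fn": "servo_tool", "kwargs": {"motion": [{"offset":[0,0,0.2],"delta_rot":[0,0,0]},{"offset":[0,0,0.2],"delta_rot":[0,0,0]},{"offset":[0,0,0.2],"delta_rot":[0,0,0]},{"offset":[0,0,0.2],"delta_rot":[0,0,0]}]}}

```text
t: 16.77
eef_pos: [585.6, 7.7, 105.9]
ee_rot: [[-0.0, 0.168, 0.986], [0.0, 0.986, -0.168], [-1.0, -0.0, -0.0]]
ft_force: [-0.6, 0.3, -0.4]
grip_width: 0.996
```

```bash
python3 - <<'E'
from h import *
np.set_printoptions(precision=1,suppress=True)
s=st();print(wb(s['eef_pos'][:2]))
for n in('scene','top'):
    p,d=snap(n,n+'10');C=cloud(n,d);k=(p.max(-1)<110)&(p[...,0]>p[...,2]*1.5)&(C[...,2]>53)&(C[...,2]<63)
    q=C[k];bb=np.array([wb(x) for x in q[:,:2]]);m=(np.abs(bb[:,0])<140)&(np.abs(bb[:,1])<150)
    bb=bb[m];print(n,len(bb),np.percentile(bb,[1,99],axis=0)); 
    if len(bb)>10:
        r=cv2.minAreaRect(bb.astype(np.float32));print(r)
E
```

```text
t 16.77 p [585.6   7.7 105.9] yaw 80.31 tilt [-0.  0.] yz -0.0000 F [-0.6  0.3 -0.4] T [0.1 0.1 0. ] g 0.996
[31.3 -6. ]
scene 1721 [[  42.9 -125.6]
 [ 104.   108.4]]
((63.712459564208984, -9.229148864746094), (238.9777374267578, 82.82625579833984), 89.60436248779297)
top 345 [[  42.9 -127.9]
 [ 100.3  108.5]]
((71.33920288085938, -10.08502197265625), (237.51416015625, 58.310428619384766), 89.97369384765625)
```

>>> {"fn": "servo_tool", "kwargs": {"motion": [{"offset":[0,0.05,0.1],"delta_rot":[0,0,0]},{"offset":[0,0.06,0.1],"delta_rot":[0,0,0]},{"offset":[0,0.06,0.08],"delta_rot":[0,0,0]},{"offset":[0,0,0],"delta_rot":[0,0,0]}]}}

```text
t: 17.2
eef_pos: [594.8, 11.7, 106.0]
ee_rot: [[0.001, 0.168, 0.986], [0.0, 0.986, -0.168], [-1.0, 0.0, 0.001]]
ft_force: [-0.4, 0.2, -0.3]
grip_width: 1.003
```

>>> {"fn": "servo_tool", "kwargs": {"motion": [{"offset":[0,0,0.05],"delta_rot":[0,0,0]},{"offset":[0,0,0.03],"delta_rot":[0,0,0]},{"offset":[0,0,0],"delta_rot":[0,0,0]}]}}

```text
t: 17.45
eef_pos: [596.8, 11.0, 105.9]
ee_rot: [[0.0, 0.168, 0.986], [0.0, 0.986, -0.168], [-1.0, 0.0, 0.0]]
ft_force: [-0.8, 0.3, 0.1]
grip_width: 1.001
```

>>> {"fn": "servo_tool", "kwargs": {"motion": [{"offset":[0,0,0.04],"delta_rot":[0,0,0]},{"offset":[0,0,0],"delta_rot":[0,0,0]}]}}

```text
t: 17.62
eef_pos: [597.9, 10.7, 105.9]
ee_rot: [[0.0, 0.169, 0.986], [0.0, 0.986, -0.169], [-1.0, 0.0, 0.0]]
ft_force: [-0.7, 0.1, 0.8]
grip_width: 1.004
```

>>> {"fn": "servo_tool", "kwargs": {"motion": [{"offset":[0,0,0.04],"delta_rot":[0,0,0]},{"offset":[0,0,0],"delta_rot":[0,0,0]}]}}

```text
t: 17.78
eef_pos: [599.2, 10.5, 105.9]
ee_rot: [[0.0, 0.168, 0.986], [-0.0, 0.986, -0.168], [-1.0, 0.0, 0.0]]
ft_force: [-0.8, -0.3, 0.3]
grip_width: 0.999
```

>>> {"fn": "servo_tool", "kwargs": {"motion": [{"offset":[0,0,0.04],"delta_rot":[0,0,0]},{"offset":[0,0,0],"delta_rot":[0,0,0]}]}}

```text
t: 17.95
eef_pos: [599.6, 10.5, 105.8]
ee_rot: [[-0.002, 0.168, 0.986], [0.0, 0.986, -0.168], [-1.0, -0.0, -0.002]]
ft_force: [-5.4, -0.5, 3.2]
grip_width: 1.0
```

Fence contact. I'll raise the push in small steps.

>>> {"fn": "servo_tool", "kwargs": {"motion": [{"offset":[0,0,0.02],"delta_rot":[0,0,0]},{"offset":[0,0,0],"delta_rot":[0,0,0]}]}}

```text
t: 18.12
eef_pos: [599.7, 10.5, 105.7]
ee_rot: [[-0.003, 0.168, 0.986], [0.0, 0.986, -0.168], [-1.0, -0.0, -0.003]]
ft_force: [-8.4, 1.5, 4.9]
grip_width: 1.0
```

>>> {"fn": "servo_tool", "kwargs": {"motion": [{"offset":[0,0,0.02],"delta_rot":[0,0,0]},{"offset":[0,0,0],"delta_rot":[0,0,0]},{"offset":[0,0,0],"delta_rot":[0,0,0]}]}}

```text
t: 18.37
eef_pos: [599.8, 10.4, 105.7]
ee_rot: [[-0.005, 0.168, 0.986], [0.0, 0.986, -0.168], [-1.0, -0.0, -0.005]]
ft_force: [-11.1, 1.9, 8.4]
grip_width: 0.999
```

```bash
python3 - <<'E'
from h import *
np.set_printoptions(precision=1,suppress=True)
s=st();print(wb(s['eef_pos'][:2]))
for n in('scene','top'):
    p,d=snap(n,n+'11');C=cloud(n,d);k=(p.max(-1)<110)&(p[...,0]>p[...,2]*1.5)&(C[...,2]>53)&(C[...,2]<63)
    q=C[k];bb=np.array([wb(x) for x in q[:,:2]]);m=(np.abs(bb[:,0]-84)<36)&(np.abs(bb[:,1])<150)
    bb=bb[m];print(n,len(bb),np.percentile(bb,[1,99],axis=0)); 
    for lo in(-110,60):
        e=bb[(bb[:,1]>lo)&(bb[:,1]<lo+45)];print(' front edge',lo,np.percentile(e[:,0],[1,97,99]) if len(e) else None)
    u,v=proj(n,np.array([640,10,60])).astype(int);c=p[max(0,v-70):v+50,max(0,u-80):u+80]
    cv2.imwrite('pics/%s11c.png'%n,cv2.cvtColor(cv2.resize(c,None,fx=4,fy=4,interpolation=cv2.INTER_CUBIC),cv2.COLOR_RGB2BGR))
st()
E
```

```text
t 18.37 p [599.8  10.4 105.7] yaw 80.31 tilt [-0.  0.] yz -0.0004 F [-11.1   1.9   8.4] T [ 0.2  1.6 -0.1] g 0.999
[44.8 -0.9]
scene 1508 [[  56.6 -121.7]
 [ 111.2  111.7]]
 front edge -110 [ 57.2 110.2 111.4]
 front edge 60 [ 58.5 110.3 111.3]
top 339 [[  55.  -124. ]
 [ 112.6  111.7]]
 front edge -110 [ 54.9 111.4 112.6]
 front edge 60 [ 56.7 109.2 111.8]
t 18.47 p [599.8  10.4 105.7] yaw 80.31 tilt [-0.  0.] yz -0.0003 F [-11.6   1.6   7.7] T [ 0.2  1.7 -0.1] g 1.002
```

View pics/scene11c.png

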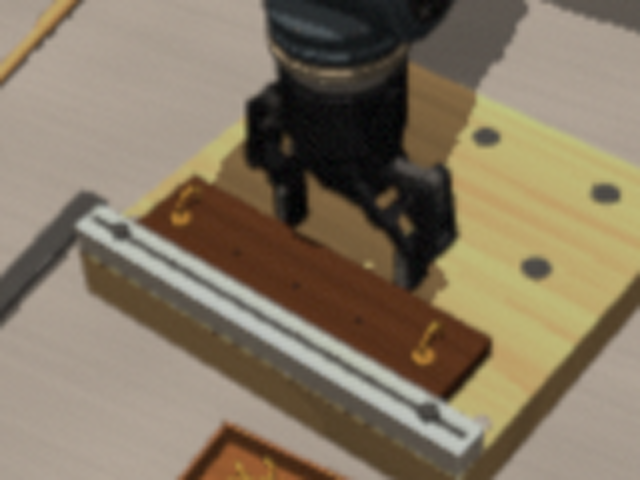

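View pics/top11c.png

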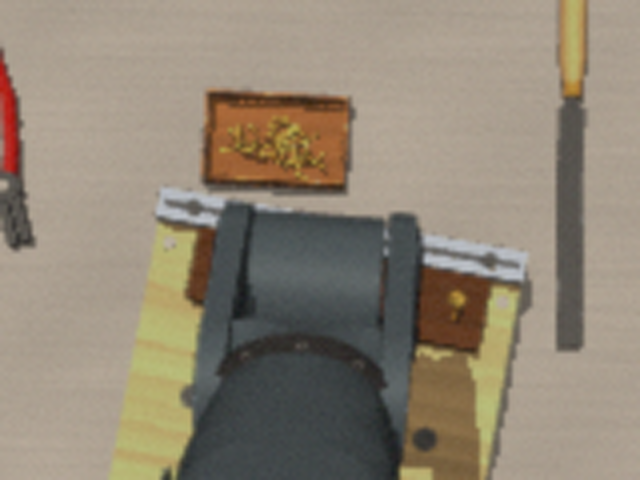

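The rail sits flush along the fence, with both ends' front edges equal, and is centred within about 6 mm. I'll nudge the push slightly and check it holds steady.

>>> {"fn": "servo_tool", "kwargs": {"motion": [{"offset":[-0.01,0,0.01],"delta_rot":[0,0,0]},{"offset":[0,0,0],"delta_rot":[0,0,0]},{"offset":[0,0,0],"delta_rot":[0,0,0]},{"offset":[0,0,0],"delta_rot":[0,0,0]}]}}

```text
t: 18.8
eef_pos: [599.9, 10.4, 105.8]
ee_rot: [[-0.005, 0.168, 0.986], [0.001, 0.986, -0.168], [-1.0, -0.0, -0.005]]
ft_force: [-12.2, 1.2, 5.3]
grip_width: 1.001
```

>>> {"fn": "servo_tool", "kwargs": {"motion": [{"offset":[0,0,0],"delta_rot":[0,0,0]},{"offset":[0,0,0],"delta_rot":[0,0,0]},{"offset":[0,0,0],"delta_rot":[0,0,0]},{"offset":[0,0,0],"delta_rot":[0,0,0]},{"offset":[0,0,0],"delta_rot":[0,0,0]},{"offset":[0,0,0],"delta_rot":[0,0,0]},{"offset":[0,0,0],"delta_rot":[0,0,0]},{"offset":[0,0,0],"delta_rot":[0,0,0]}]}}

```text
t: 19.47
eef_pos: [599.8, 10.4, 105.7]
ee_rot: [[-0.006, 0.168, 0.986], [0.001, 0.986, -0.168], [-1.0, -0.0, -0.006]]
ft_force: [-11.3, 2.9, 5.5]
grip_width: 0.999
```

```bash
python3 - <<'E'
from h import *
st();snap('scene','scene12');st();print(sign_off());st()
E
```

```text
t 19.47 p [599.8  10.4 105.7] yaw 80.31 tilt [-0.0055  0.0005] yz -0.0004 F [-11.3   2.9   5.5] T [0.29 1.73 0.01] g 0.999
t 19.52 p [599.8  10.4 105.7] yaw 80.30 tilt [-0.0055  0.0006] yz -0.0004 F [-11.7   1.7   5.4] T [ 0.27  1.76 -0.05] g 1.000
the job is handed in; nothing more can be done
None
the job is handed in; nothing more can be done
```

View pics/scene12.png

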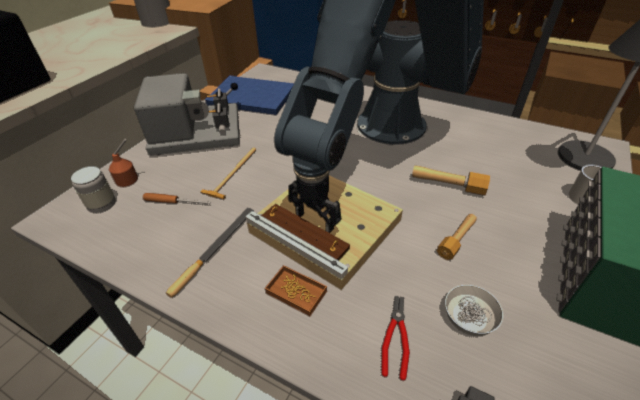

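The job is handed in at 19.5 s: the dog is down, the mallet is back on the bench, and the arm is still pressing the rail against the fence at about 12 N.

- **Dog:** I pressed it down with the small mallet in two goes. After the first it still read about 0.5–1 mm higher than the two dogs already down. After the second it matched them on the scene camera (38.8 mm against 38.7–38.8). The top camera disagreed by up to 1.5 mm between dogs, but its readings there were noisy.
- **Mallet:** it lies on the bench beside the board, within about 5 mm of where it started.
- **Rail:** both ends of its front edge measured the same distance from the fence, to within about 1 mm. Its centre is roughly 5 mm to the right of the fence's middle, which I took as "roughly at its middle".
- **Push:** the wrist force along the fence direction held at 11.5–12.5 N over the last second. About 5 N also presses the rail down onto the board, so the force on the fence itself may be a little lower than the wrist shows.
- **Other tools and trays:** I didn't touch them, and they look unmoved in the last picture.

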